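# Seat the block in the tilting drill fixture and hold the table at the index

### The job

Press the loose aluminium block fully home, flat on the floor of the pocket in the fixture's work table while the table lies flat. Then take the table by its bow handle and swing it up until its pointer meets the line of the clip set on the quadrant; finish still holding the table there by the handle, steady, so that a mate can tighten the lock lever, with the block still seated, the clip not shifted and the tools around left alone.

Things in the scene. Friction and masses are not known exactly. Their poses are not given: they have to be found in the camera images.
- fixture: Tilting drill fixture bolted to the bench. Origin: centre of the underside of its grey base (230 x 190 x 12 mm), on the bench; x from the hinge side (near the robot) to the free side, y left. Steel work table 190 x 170 x 20 mm, its top 52 mm above the bench when flat. Aluminium quadrant arc: 104 mm left of centre (+y), outer radius 95 mm about the hinge, 130 mm high, graduated every 5 deg.
- hinge_line (a point): Middle of the hinge axis, in the fixture's axes, 95 mm from the fixture's origin towards -x and 42 mm above the bench. The axis runs along the fixture's y. (Solid neighbours, fixed: a bench vice right of the fixture and a desk lamp behind the vice, its shade and arm in the way of an arm swinging in from the right at full reach: swing in drawn back to about 0.4 m.)
- table (a joint): Angle of the work table, rad: 0 flat on its rests, grows as the free (far) edge rises and swings towards the robot; up to 1.15. Nothing holds it up: it falls shut when let go. Lifting it at the handle takes about 5 N.
- grip (a point): Middle of the bow handle's bar on the table's free edge: round bar 12 mm thick, 88 mm straight along the table's y, centre 40 mm above the table's top face; in table axes 178 mm out from the hinge axis and 50 mm above it. Moves with the table; axes: x from hinge to free edge, y left, z out of the top face. The bar may turn in the fingers.
- nest (a point): Centre of the floor of the pocket in the table, 75 mm out from the hinge; axes as the table's. Pocket 43 (x) x 63 (y) x 12 mm deep. A sprung pad, tapered on top, stands 3 mm in from its +y end wall; the block must push it aside: that takes 5 to 12 N downwards, more than the block's weight. The pad then pushes the block up to 1.5 mm towards -y.
- block: Workpiece: plain aluminium block 40 mm (x) x 60 mm (y) x 28 mm high, about 0.18 kg, lying on the bench left of the fixture; origin at the centre of its underside, z up. Either way round fits the pocket; when home it stands 16 mm proud of the table.
- index (a joint): Angle setting, rad, of the index clip on the quadrant's rim: the table's pointer meets the clip's line when table equals this. Set to between 0.40 and 0.72; held by friction.
- index_line (a point): Bright scribed line of the dark clip that straddles the quadrant's rim, on its inner face, 88 mm from the hinge axis; the pointer's tip comes to within 2 mm of it at the wanted angle. Its x axis then is parallel to the table's x (so it slopes up at the wanted table angle); y along the hinge, left.
- pointer (a point): Tip of the dark pointer on an ear at the table's left side, running along the quadrant's inner face, 87 mm from the hinge axis, 18 mm above the table's mid-plane; axes as the table's (x from hinge to free edge).
- sanding_block: Bystander: brown sanding block 64 x 100 x 34 mm lying on the bench, behind the block and left of the fixture; origin at the centre of its underside.
- spanner: Bystander: combination spanner 30 x 192 x 8 mm lying near the front edge of the bench, left of the fixture; origin at the centre of its underside.
- tape_measure: Bystander: yellow tape measure 36 x 82 x 62 mm standing on the bench behind the fixture; origin at the centre of its underside.
Not all that is in view belongs to the job. There is more than one size of the block; the job needs the largest.

How it is judged (in metres and radians):
On the way, in this order (a step that is already met when the one before it is completed fails the run):
1. block seated fully home in the pocket, table flat (z of block in the frame of nest between -0.003 and 0.0015 m and distance between block and nest below 0.004 m and angle between the z axis of block and the z axis of nest, either way round below 0.04 rad and value of joint table below 0.03 rad), for 0.2 s.
2. table swung up to the index and held by its handle (angle between the x axis of pointer and the x axis of index_line, either way round below 0.06 rad and contact force between the fingers and fixture above 1 N and distance between the grasp point and grip below 0.06 m), for 0.3 s.
At the end, for the whole second after the job is handed in: The table's pointer is within 0.06 rad (3.4 degrees) of the index line and at rest, the fingers are at the bow handle (TCP within 60 mm of its middle) and bear on it with more than 1 N, and the block is still home in the pocket (within 2 mm of the floor and 4 mm of its centre) (all of step 2 and velocity of joint table between -0.05 and 0.05 rad/s and z of block in the frame of nest between -0.003 and 0.002 m and distance between block and nest below 0.004 m and angle between the z axis of block and the z axis of nest, either way round below 0.05 rad); the arm keeps its last pose, push and grip.
It fails at once if index clip shifted (distance of index_line from where it was at the start of the episode above 0.004 m).
It fails at once if bystander disturbed (distance of any of sanding_block, spanner, tape_measure from where it was at the start of the episode above 0.03 m).
It also fails if it takes over 69 s, if anything falls off the work surface, if the arm or the gripper's body presses on something with over 40 N, if the wrist force passes 120 N, or if a joint passes its speed limit or range.

### The arm

A 6-joint arm with a two-finger parallel gripper is mounted at the origin on a cart in front of the work surface, level with it; the furniture and walls round the work are solid. World frame = base frame: x ahead of the robot, y to its left, z up, the work surface at z = 0. Lengths are in mm, angles in rad, forces in N, time in s.
With the tool pointing down it reaches from about 350 to 975 mm from the base axis. Payload 7.1 kg.
Tool frame: the origin (TCP) lies between the finger pads, 19 mm behind the fingertips; this is the grasp point; z points along the fingers, y is the direction in which the jaws open and shut (so a half turn about z gives the same grasp; the last joint's range is limited). The gripper opens to 88 mm and grips with 3 to 60 N. Pads are 20 mm wide; open, the fingers measure 115 mm over their backs; the gripper's body (75 mm by 178 mm) begins 61 mm behind the grasp point.
Start: joints at [-1.202, 0.423, 1.63, -0, 1.089, -0.019], TCP at [236.361, -578.566, 241.375] pointing down, gripper open.
Joint ranges: [-3, 3], [-0.9, 2.11], [0.09, 2.58], [-1.31, 4.45], [0.11, 2.69], [-2.54, 2.54]. Speed limits (rad/s): [2.39, 2.39, 3.01, 3.14, 3.14, 3.14].

### API

Orientations are given as a rotation vector (axis times angle).
In Python, from workcell import monitor, vision, order, find_in, regions_of, place_of gives the robot as it stands. The module is installed in compiled form; this text tells all that it offers.
- The arm moves only by the tool carry_out, never from a script. Its argument "targets" is a list of rows, each a list of 3 entries, a list of its own where there are three numbers: the turn, a rotation vector about the world's x, y, z in degrees, then the shift along the world's x, y, z in mm, then the finger opening in mm, from 0 to 87.8. In form: [[[rx, ry, rz], [x, y, z], hand], ...]. A call has 1 to 10 rows; each row is the pose to reach, as a shift and turn from the pose commanded when the call began; what a row does not reach only later rows make up. A row lasts 1/12 s, in which the tool goes at most 41.7 mm and 7.16 degrees, less where a joint would pass 70% of its speed; a pose out of reach is approached as far as the arm can. A call with a gripper value outside its range is refused whole. The fingers move at their own pace and stop on an object; the grip force is fixed at half the most. Time passes only in rows, so rows that repeat a pose let the fingers close. It gives the time, the measured TCP pose, the force and the opening at its end, in the units of the state.
- monitor.get_obs(): the state, without advancing time (a new reading comes with each control period).
- vision.get_image(name): name is "scene" or "top" or "wrist"; returns the picture (384x512x3 uint8, red, green, blue); there is no depth.
- vision.camera_model(name): a dict with "K" (3x3 intrinsics, pixels), "dist" ([k1, k2, p1, p2, k3] as OpenCV has them; the pictures are not rectified), "rvec" (rotation vector, rad) and "tvec" (3), from world to camera coordinates, as OpenCV has them. Camera axes: x right, y down, z forward; pixel columns grow to the right and rows downward; lengths in mm; the calibration is good to about 2 mm. A picture is of the moment at which its call begins: read the wrist's pose just before it. camera_model takes no time and is no camera call; for the wrist camera it gives the pose at the moment of the call.
- order.close_job(): hands the job in, once; it reports no verdict.
Trained networks look in the newest picture that a camera, given by its name, has taken for a name from the list of things; names that differ only in an ending like _2 or _b are one class to them, and where a whole thing is asked for, a point or a joint stands for the part that bears it (a point fixed in the world has none). Each returns a list of dicts, best first, with "confidence" (0 to 1); they miss things now and then, are a little off and sometimes report something else, mostly with a low value. They report only what shows in the picture. A call takes as long as a camera call. They do not tell look-alikes from the thing itself.
- find_in(query, camera): "point" ([x, y, z] in mm, in the coordinates of the camera as it stood for that picture, good to about 4 mm: the middle of the surface that is visible of it).
- regions_of(query, camera): "mask" (384x512 bool, what is visible of it).
- place_of(query, camera): "point" ([x, y, z] in mm, in the coordinates of the camera as it stood for that picture, good to about 4 mm: a listed point, or the origin of a listed thing).
The state is a dict: "t": time; "qpos": joint angles; "qvel": joint speeds; "joint_torque": joint torques, N m; "ee_pos": TCP position; "orientation": TCP orientation; "ft_force": force on the tool from outside, world axes, zero at the start; "moment": the same for the moment, N m; "width": finger opening in mm.
Only numpy, scipy, OpenCV 4.12 (cv2) and the standard library are available. Lean on these libraries where they do the work, as an engineer would, in place of code of your own. Each camera call takes 0.05 s, during which the arm holds its last target.

## Working session

There is one attempt and no reset: what is moved stays moved. The work goes in short steps, Python scripts to look and compute and a tool call to move; the robot and the scene stay as the last step left them, time stands still between calls to the robot, and variables do not carry over. Pictures are saved under pics/ and viewed, and the job is handed in when it is done.

Besides the shell and the picture viewer there is one more tool, called after "Call:" as a command line: name --argument value ..., lists and objects as JSON in quotes. carry_out: Moves the arm, as the interface text tells. Its arguments: {"type":"object","properties":{"targets":{"type":"array","items":{"type":"array"}}},"required":["targets"]}

```bash
mkdir -p pics
cat > h.py <<'E'
import numpy as np, cv2
from workcell import monitor, vision, order, find_in, regions_of, place_of
def save(img,n): cv2.imwrite('pics/'+n+'.png',cv2.cvtColor(img,cv2.COLOR_RGB2BGR))
def cam(n):
    m=vision.camera_model(n); R=cv2.Rodrigues(np.array(m['rvec'],float))[0]
    return np.array(m['K'],float),np.array(m['dist'],float),R,np.array(m['tvec'],float).ravel()
def toworld(n,p):
    K,d,R,t=cam(n); return R.T@(np.array(p)-t)
def pix2z(n,uv,z):
    K,d,R,t=cam(n); x=cv2.undistortPoints(np.array([[uv]],float),K,d)[0,0]
    r=R.T@np.array([x[0],x[1],1]); c=-R.T@t
    return c+r*(z-c[2])/r[2]
def proj(n,P):
    K,d,R,t=cam(n); return cv2.projectPoints(np.array(P,float).reshape(-1,3),cv2.Rodrigues(R)[0],t,K,d)[0].reshape(-1,2)
E
python3 - <<'E'
from h import *
o=monitor.get_obs(); print({k:np.round(v,3).tolist() for k,v in o.items()})
for n in ['scene','top']:
    im=vision.get_image(n); save(im,n+'0')
    K,d,R,t=cam(n); print(n,(-R.T@t).round(),K[0,0])
for n in ['top','scene']:
    for q in ['block','nest','grip','index_line','pointer','hinge_line','fixture','sanding_block','spanner','tape_measure']:
        try:
            r=place_of(q,n); print(n,q,[(round(a['confidence'],2),toworld(n,a['point']).round(1).tolist()) for a in r[:4]])
        except Exception as e: print(q,e)
E
```

```text
{'t': 0.0, 'qpos': [-1.202, 0.424, 1.631, 0.0, 1.089, -0.019], 'qvel': [0.002, 0.001, 0.0, 0.0, -0.001, -0.0], 'joint_torque': [-0.001, -54.463, -27.367, 0.064, 0.023, -0.0], 'ee_pos': [236.164, -578.082, 240.605], 'orientation': [-3.081, -0.605, 0.0], 'ft_force': [-0.157, -0.014, 0.161], 'moment': [-0.036, -0.059, 0.044], 'width': 87.969}
scene [107. 705. 867.] 446.592980214918
top [413. 292. 909.] 353.10856517366307
top block [(0.66, [460.2, 397.2, 4.9]), (0.62, [550.6, 386.2, -0.3]), (0.62, [665.7, 405.2, 1.7]), (0.47, [517.1, 307.9, -2.4])]
top nest [(0.61, [549.1, 109.3, 38.7]), (0.29, [476.7, 94.5, 43.7])]
top grip [(0.84, [653.3, 127.2, 92.9])]
top index_line [(0.49, [527.1, 202.9, 92.1])]
top pointer [(0.69, [544.0, 202.4, 61.4])]
top hinge_line [(0.69, [475.4, 98.7, 42.3]), (0.25, [378.8, 432.9, -4.5])]
top fixture [(0.66, [567.1, 112.8, 0.6])]
top sanding_block [(0.8, [664.2, 405.5, 6.1])]
top spanner [(0.83, [379.4, 434.9, -2.7])]
top tape_measure [(0.64, [728.2, 303.2, 2.3])]
scene block [(0.83, [516.9, 305.3, -2.7]), (0.56, [461.1, 403.0, 5.2]), (0.56, [554.5, 391.3, -0.1]), (0.51, [570.3, 114.7, -0.8])]
scene nest [(0.58, [548.8, 105.7, 37.1])]
scene grip [(0.77, [653.5, 130.2, 89.6])]
scene index_line [(0.66, [542.1, 203.8, 61.5]), (0.42, [529.8, 202.3, 95.5])]
scene pointer [(0.9, [543.7, 206.8, 61.6]), (0.66, [551.2, 106.8, 36.1])]
scene hinge_line [(0.9, [475.2, 93.9, 40.0])]
scene fixture [(0.95, [569.2, 109.4, -1.0])]
scene sanding_block [(0.72, [663.5, 407.4, 1.3])]
scene spanner [(0.72, [380.0, 430.3, -3.3])]
scene tape_measure [(0.73, [377.5, 431.2, -3.8]), (0.72, [728.4, 301.5, -0.7]), (0.52, [527.7, 203.2, 93.8])]
```

View pics/top0.png

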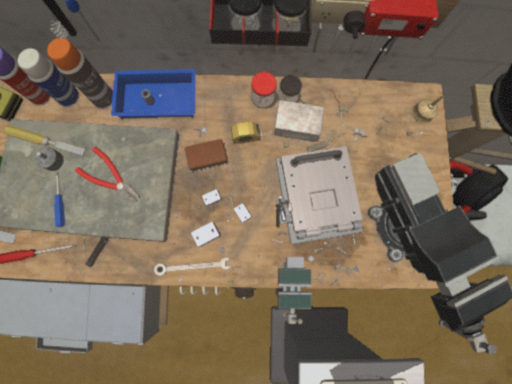

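View pics/scene0.png

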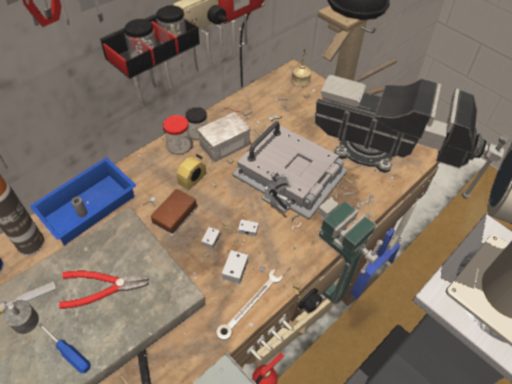

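Three white-grey blocks show up: top (205,234), (211,197) and (242,212). The one at (205,234) looks largest. I'll confirm that by measuring and with an enlarged crop.

Run:
```python
from h import *
out=[]
for n in ['top','scene']:
    im=vision.get_image(n)
    for r in regions_of('block',n):
        m=r['mask'].astype(np.uint8); 
        ys,xs=np.nonzero(m)
        if len(xs)<10: continue
        c=cv2.findContours(m,cv2.RETR_EXTERNAL,cv2.CHAIN_APPROX_NONE)[0]; c=max(c,key=len)
        p=np.array([pix2z(n,q[0],28)[:2] for q in c],np.float32)
        print(n,round(r['confidence'],2),len(xs),(round(xs.mean()),round(ys.mean())),cv2.minAreaRect(p))
    b=dict(top=(180,170,130,100),scene=(180,200,130,100))[n]
    x,y,w,h=b; out.append(cv2.resize(im[y:y+h,x:x+w],None,fx=3,fy=3,interpolation=cv2.INTER_CUBIC))
save(np.hstack(out),'crop1')
im=vision.get_image('top');save(cv2.resize(im[130:260,260:380],None,fx=4,fy=4,interpolation=cv2.INTER_CUBIC),'crop2')
im=vision.get_image('scene');save(cv2.resize(im[110:230,220:360],None,fx=5,fy=5,interpolation=cv2.INTER_CUBIC),'crop3')
```

```text
top 0.73 406 (204, 234) ((459.7765197753906, 399.5750732421875), (42.347084045410156, 60.716957092285156), 28.605195999145508)
top 0.66 177 (211, 198) ((550.16357421875, 387.44903564453125), (29.933330535888672, 39.74317932128906), 25.79608917236328)
top 0.52 163 (242, 213) ((513.4784545898438, 307.29833984375), (39.82023239135742, 26.371479034423828), 35.08033752441406)
top 0.25 47 (284, 202) ((544.31298828125, 203.07049560546875), (20.07110595703125, 17.465755462646484), 10.721046447753906)
scene 0.91 587 (235, 266) ((456.5855407714844, 404.4639892578125), (44.78092956542969, 69.38277435302734), 27.869884490966797)
scene 0.8 274 (248, 228) ((508.2956237792969, 317.5226135253906), (44.68581771850586, 39.24109649658203), 35.916259765625)
scene 0.52 261 (210, 238) ((546.5376586914062, 396.6791076660156), (32.0404052734375, 50.339447021484375), 29.097429275512695)
```

View pics/crop1.png

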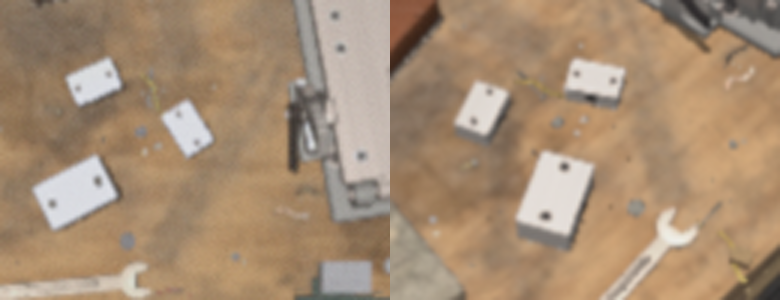

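View pics/crop2.png

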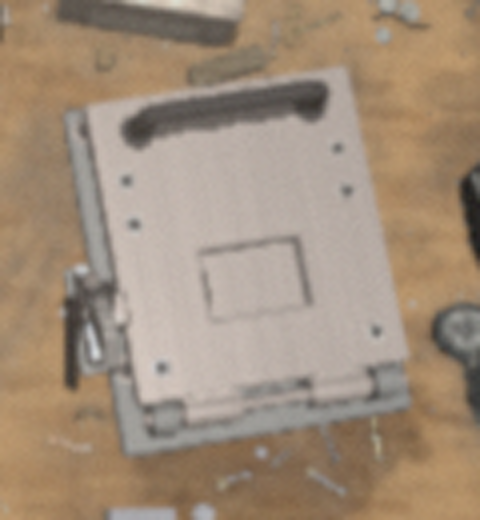

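View pics/crop3.png

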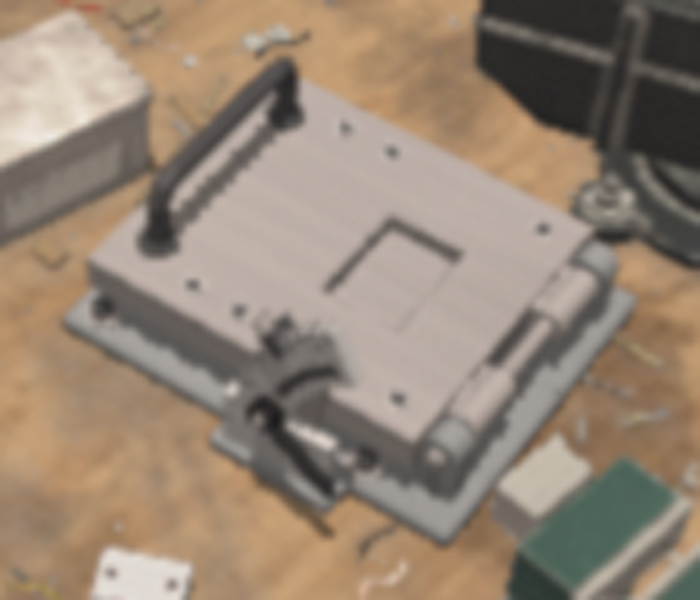

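The largest block is the one at top px (204,234), about 42x61 mm at world (460,400) with its x axis near 28.5°. The other two measure about 30x40 mm. That fits the 40x60 workpiece. Next I draw the arm back before swinging in.

Call:
carry_out --targets '[[[0,0,0],[-13,32,10],87],[[0,0,0],[-26,64,20],87],[[0,0,0],[-39,96,30],87],[[0,0,0],[-52,128,40],87],[[0,0,0],[-65,160,50],87],[[0,0,0],[-77,189,60],87],[[0,0,0],[-77,189,60],87]]'

```text
t: 1.98
ee_pos: [157.8, -385.5, 302.6]
orientation: [-3.082, -0.605, 0.0]
ft_force: [0.6, -0.3, -0.1]
width: 86.7
```

Run:
```python
from h import *
p=np.array(monitor.get_obs()['ee_pos']);print(p)
r=np.hypot(*p[:2]);a0=np.degrees(np.arctan2(p[1],p[0]));print(r,a0)
for c in range(2):
    b=a0+55*c
    P=lambda a:np.array([np.cos(np.radians(a)),np.sin(np.radians(a))])*r
    print([[[0,0,round(5*i,1)],(P(b+5.5*i)-P(b)).round().astype(int).tolist()+[0],87] for i in range(1,11)])
```

```text
[ 157.76595861 -385.48804861  302.55570993]
416.5226684281315 -67.74253500199785
[[[0, 0, 5], [36, 17, 0], 87], [[0, 0, 10], [71, 37, 0], 87], [[0, 0, 15], [103, 61, 0], 87], [[0, 0, 20], [133, 87, 0], 87], [[0, 0, 25], [160, 116, 0], 87], [[0, 0, 30], [184, 148, 0], 87], [[0, 0, 35], [206, 182, 0], 87], [[0, 0, 40], [224, 218, 0], 87], [[0, 0, 45], [238, 255, 0], 87], [[0, 0, 50], [248, 294, 0], 87]]
[[[0, 0, 5], [7, 39, 0], 87], [[0, 0, 10], [10, 79, 0], 87], [[0, 0, 15], [9, 119, 0], 87], [[0, 0, 20], [5, 159, 0], 87], [[0, 0, 25], [-3, 198, 0], 87], [[0, 0, 30], [-16, 236, 0], 87], [[0, 0, 35], [-31, 273, 0], 87], [[0, 0, 40], [-50, 308, 0], 87], [[0, 0, 45], [-73, 341, 0], 87], [[0, 0, 50], [-98, 372, 0], 87]]
```

Call:
carry_out --targets '[[[0,0,5],[36,17,0],87],[[0,0,10],[71,37,0],87],[[0,0,15],[103,61,0],87],[[0,0,20],[133,87,0],87],[[0,0,25],[160,116,0],87],[[0,0,30],[184,148,0],87],[[0,0,35],[206,182,0],87],[[0,0,40],[224,218,0],87],[[0,0,45],[238,255,0],87],[[0,0,50],[248,294,0],87]]'

```text
t: 2.82
ee_pos: [409.0, -94.0, 301.6]
orientation: [2.533, 1.856, 0.001]
ft_force: [0.2, -0.8, 0.1]
width: 86.4
```

Call:
carry_out --targets '[[[0,0,5],[7,39,0],87],[[0,0,10],[10,79,0],87],[[0,0,15],[9,119,0],87],[[0,0,20],[5,159,0],87],[[0,0,25],[-3,198,0],87],[[0,0,30],[-13,236,0],87],[[0,0,35],[-20,273,0],87],[[0,0,40],[-25,308,0],87],[[0,0,43],[-30,341,0],87],[[0,0,46.3],[-30,372,0],87]]'

```text
t: 3.65
ee_pos: [376.6, 278.7, 301.4]
orientation: [1.601, 2.703, 0.001]
ft_force: [1.4, -0.3, -0.3]
width: 86.8
```

Run:
```python
from h import *
from scipy.spatial.transform import Rotation as Ro
o=monitor.get_obs();print(o['t'],np.array(o['ee_pos']).round(1),Ro.from_rotvec(o['orientation']).as_matrix().round(3).tolist())
im=vision.get_image('wrist');save(im,'w1')
K,d,R,t=cam('wrist');print((-R.T@t).round(),R.round(2).tolist(),K[0,0])
```

```text
3.65 [376.6 278.7 301.4] [[-0.481, 0.877, 0.0], [0.877, 0.481, 0.0], [0.0, 0.0, -1.0]]
[345. 341. 445.] [[0.87, 0.48, 0.0], [0.47, -0.85, 0.24], [0.12, -0.21, -0.97]] 293.272095751974
```

View pics/w1.png

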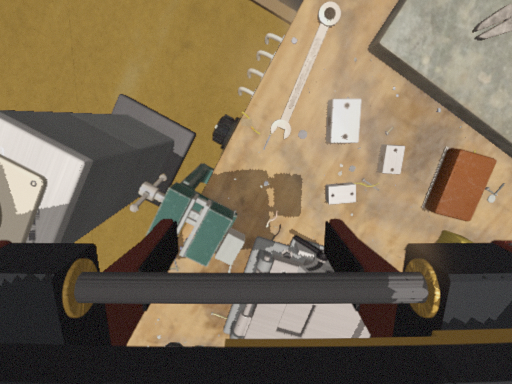

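Wrist view: the large block is at (345,120), the two small blocks at (393,158) and (341,193), the sanding block at (460,185), and the spanner at (305,70). I'll refine the block pose from this picture.

```bash
cat >> h.py <<'E'
def blockrect(n,box,z,thr=None,name=None):
    im=vision.get_image(n); x0,y0,x1,y1=box
    g=cv2.cvtColor(im,cv2.COLOR_RGB2HSV)
    m=((g[...,1]<60)&(g[...,2]>(thr or 150))).astype(np.uint8)
    mm=np.zeros_like(m); mm[y0:y1,x0:x1]=m[y0:y1,x0:x1]
    mm=cv2.morphologyEx(mm,cv2.MORPH_CLOSE,np.ones((5,5),np.uint8))
    c=max(cv2.findContours(mm,cv2.RETR_EXTERNAL,cv2.CHAIN_APPROX_NONE)[0],key=cv2.contourArea)
    p=np.array([pix2z(n,q[0],z)[:2] for q in c],np.float32)
    if name:
        im=im.copy(); cv2.drawContours(im,[c],-1,(255,0,0),1); save(cv2.resize(im[y0:y1,x0:x1],None,fx=5,fy=5,interpolation=cv2.INTER_NEAREST),name)
    return cv2.minAreaRect(p), cv2.contourArea(c)
E
python3 - <<'E'
from h import *
print(blockrect('wrist',(315,85,375,155),28,name='w1b'))
for r in place_of('block','wrist')[:3]: print(r['confidence'],toworld('wrist',r['point']).round(1))
E
```

```text
(((459.2398376464844, 396.98388671875), (42.86359405517578, 62.24226379394531), 32.26139831542969), 1234.0)
0.74 [466.1 391.   -5.1]
0.7 [555.  386.8  -3.4]
0.66 [515.  305.8  -2.1]
```

View pics/w1b.png

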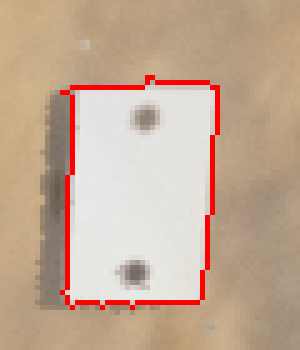

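Call:
carry_out --targets '[[[0,0,0],[16,24,-20],87],[[0,0,0],[32,47,-45],87],[[0,0,0],[48,70,-70],87],[[0,0,0],[64,93,-95],87],[[0,0,1],[76,110,-125],87],[[0,0,1],[83,119,-151],87],[[0,0,1],[83,119,-151],87]]'

```text
t: 4.38
ee_pos: [459.8, 393.9, 144.9]
orientation: [-1.583, -2.711, 0.011]
ft_force: [-0.9, -0.6, -0.1]
width: 86.9
```

Run:
```python
from h import *
im=vision.get_image('wrist');save(im,'w2')
```

```text
(no output)
```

View pics/w2.png

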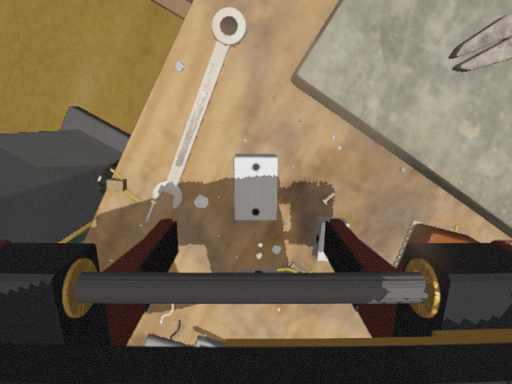

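Run:
```python
from h import *
im=vision.get_image('wrist');save(cv2.resize(im[140:235,215:300],None,fx=6,fy=6,interpolation=cv2.INTER_NEAREST),'w2b')
print(pix2z('wrist',(165,190),8))
```

```text
[385.49750341 350.46298661   8.        ]
```

View pics/w2b.png

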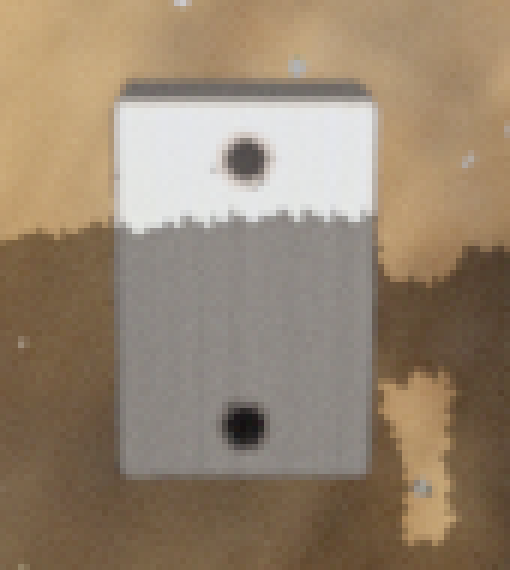

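Run:
```python
from h import *
c=[(115,100),(378,100),(371,477),(121,477)]
P=np.array([pix2z('wrist',(215+a/6-.5,140+b/6-.5),28) for a,b in c]);print(P.round(1))
print(P.mean(0), np.linalg.norm(np.diff(P,axis=0),axis=1))
e=P[1]-P[0];f=P[2]-P[3];g=P[0]-P[3];h=P[1]-P[2]
for v in (e,f,g,h):print(np.degrees(np.arctan2(v[1],v[0])))
o=monitor.get_obs();print(o['ee_pos'],o['orientation'])
from scipy.spatial.transform import Rotation as Ro
m=Ro.from_rotvec(o['orientation']).as_matrix();print(np.degrees(np.arctan2(m[1,1],m[0,1])),m[:,2])
```

```text
[[429.1 416.6  28. ]
 [463.5 436.1  28. ]
 [493.1 384.2  28. ]
 [458.6 364.7  28. ]]
[461.05390546 400.40776965  28.        ] [39.51060173 59.71259845 39.6390615 ]
29.48060458486028
29.510881003171082
119.54538884212991
119.66866674237131
[460.14250564 393.92832396 149.44709944] [-1.58361279 -2.71213087  0.00496431]
29.438632316139877 [-0.00243209 -0.00224071 -0.99999453]
```

Call:
carry_out --targets '[[[0,0,0],[0.9,6.5,-30],64],[[0,0,0],[0.9,6.5,-60],64],[[0,0,0],[0.9,6.5,-90],64],[[0,0,0],[0.9,6.5,-105],64],[[0,0,0],[0.9,6.5,-115.5],64],[[0,0,0],[0.9,6.5,-115.5],64],[[0,0,0],[0.9,6.5,-115.5],64]]'

```text
t: 5.07
ee_pos: [462.0, 402.0, 36.5]
orientation: [1.583, 2.713, 0.002]
ft_force: [0.2, -0.6, 1.0]
width: 64.1
```

Call:
carry_out --targets '[[[0,0,0],[0,0,0],30],[[0,0,0],[0,0,0],30],[[0,0,0],[0,0,0],30],[[0,0,0],[0,0,0],30],[[0,0,0],[0,0,0],30],[[0,0,0],[0,0,0],30]]'

```text
t: 5.57
ee_pos: [461.5, 402.1, 35.7]
orientation: [1.582, 2.714, 0.001]
ft_force: [-1.0, -1.1, 7.7]
width: 39.7
```

Call:
carry_out --targets '[[[0,0,0],[0,0,10],30],[[0,0,0],[0,0,40],30],[[0,0,0],[0,0,80],30],[[0,0,0],[0,0,120],30],[[0,0,0],[0,0,130],30],[[0,0,0],[0,0,130],30],[[0,0,0],[0,0,130],30]]'

```text
t: 6.15
ee_pos: [461.1, 401.8, 165.0]
orientation: [1.582, 2.714, 0.001]
ft_force: [0.0, 0.0, -1.8]
width: 39.5
```

Run:
```python
from h import *
o=monitor.get_obs();print(o['ee_pos'],o['ft_force'],o['width'])
im=vision.get_image('wrist');save(im,'w3')
im=vision.get_image('scene');save(im[100:300,150:400],'s3')
o=monitor.get_obs();print(o['ee_pos'],o['ft_force'],o['width'])
```

```text
[461.05252042 401.79206178 165.01114738] [ 0.01131044  0.02684889 -1.7842609 ] 39.54394194899368
[460.11769659 400.96551262 162.89680869] [-0.37500098  0.67467275 -1.46962033] 39.53863253833801
```

View pics/w3.png

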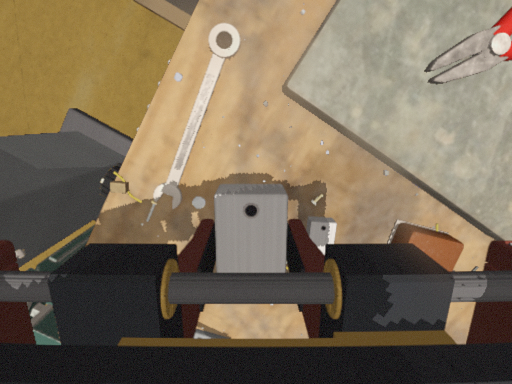

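View pics/s3.png

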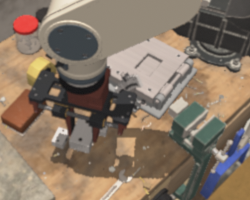

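Call:
carry_out --targets '[[[0,0,0],[0,-10,35],30],[[0,0,0],[5,-45,55],30],[[0,0,-2],[15,-80,55],30],[[0,0,-5],[30,-115,55],30],[[0,0,-8],[45,-152,55],30],[[0,0,-11],[60,-190,55],30],[[0,0,-14],[75,-225,55],30],[[0,0,-17],[85,-262,55],30],[[0,0,-19.2],[95,-300,55],30],[[0,0,-19.2],[100,-335,50],30]]'

```text
t: 7.08
ee_pos: [561.5, 64.7, 213.3]
orientation: [-2.015, -2.409, 0.002]
ft_force: [0.4, 0.1, -1.3]
width: 40.0
```

Call:
carry_out --targets '[[[0,0,0],[0,-20,-10],30],[[0,0,0],[0,-29,-15],30],[[0,0,0],[0,-29,-15],30],[[0,0,0],[0,-29,-15],30],[[0,0,0],[0,-29,-15],30]]'

```text
t: 7.5
ee_pos: [561.0, 39.2, 199.5]
orientation: [-2.011, -2.413, 0.001]
ft_force: [0.8, -0.5, -1.5]
width: 40.0
```

Run:
```python
from h import *
vision.get_image('wrist')
im=vision.get_image('wrist');save(im,'w4')
o=monitor.get_obs();print(o['t'],o['ee_pos'],o['ft_force'],o['width'])
for q in ['nest','hinge_line','grip','pointer','index_line']:
    print(q,[(round(a['confidence'],2),toworld('wrist',a['point']).round(1).tolist()) for a in place_of(q,'wrist')[:3]])
```

```text
7.6 [561.35789419  39.37602875 200.0461641 ] [ 0.91431071 -0.5543418  -1.30700273] 39.59970177590485
nest [(0.96, [551.2, 108.6, 40.7])]
hinge_line [(0.85, [479.6, 94.8, 42.1])]
grip [(0.94, [654.9, 128.0, 92.1])]
pointer [(0.74, [482.2, 94.5, 45.0])]
index_line []
```

View pics/w4.png

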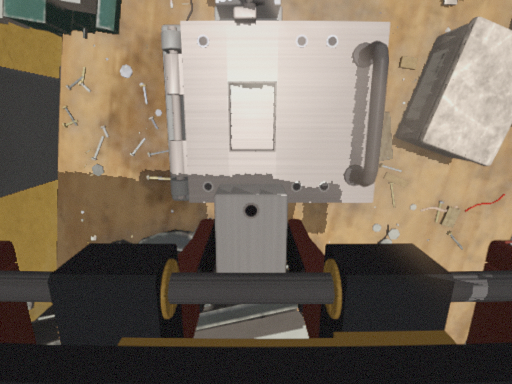

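Wrist view: the pocket is at (252,117), the handle bar at (378,115), and the held block at (250,230). I'll enlarge the pocket next.

Run:
```python
from h import *
im=vision.get_image('wrist');
save(cv2.resize(im[70:165,210:300],None,fx=6,fy=6,interpolation=cv2.INTER_NEAREST),'w4b')
save(cv2.resize(im[170:285,190:310],None,fx=5,fy=5,interpolation=cv2.INTER_NEAREST),'w4c')
```

```text
(no output)
```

View pics/w4b.png

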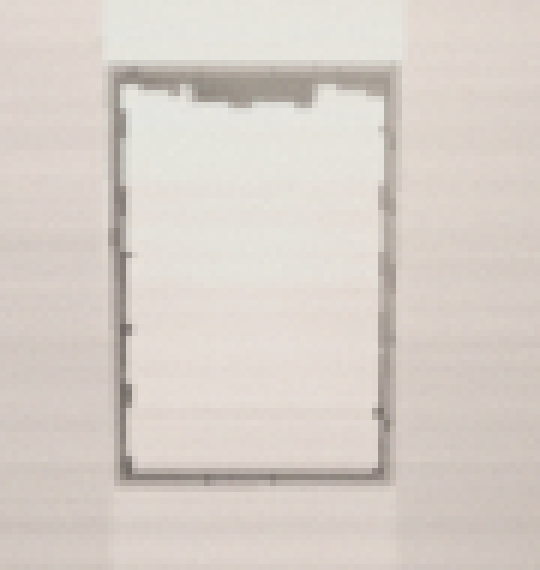

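View pics/w4c.png

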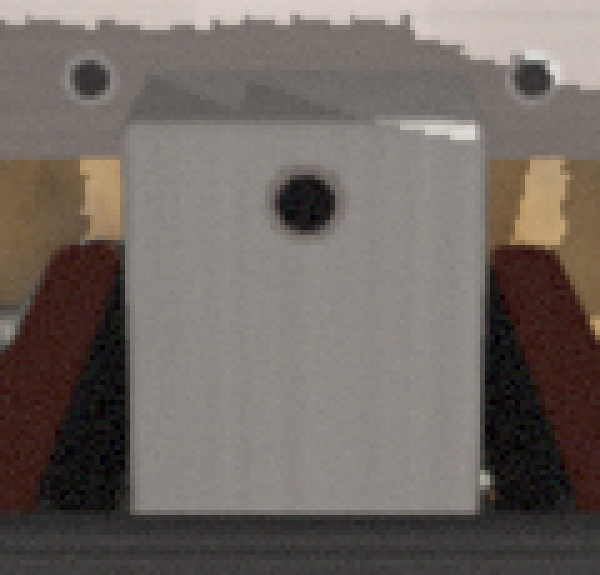

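Run:
```python
from h import *
from scipy.spatial.transform import Rotation as Ro
c=[(110,67),(398,67),(393,484),(116,484)]
P=np.array([pix2z('wrist',(210+a/6-.5,70+b/6-.5),52) for a,b in c]);print(P.round(1))
print('pocket',P.mean(0), np.linalg.norm(P-np.roll(P,1,0),axis=1))
for i,j in ((0,1),(3,2),(3,0),(2,1)):
    v=P[j]-P[i];print(np.degrees(np.arctan2(v[1],v[0])))
o=monitor.get_obs();m=Ro.from_rotvec(o['orientation']).as_matrix();t=np.array(o['ee_pos']);print(t,'jaw',np.degrees(np.arctan2(m[1,1],m[0,1])),m[:,2])
for dz in (-5,-7,-9):
    Q=np.array([pix2z('wrist',(190+a/5-.5,170+b/5-.5),t[2]+dz) for a,b in [(124,120),(484,120)]])
    print(dz,np.linalg.norm(Q[1]-Q[0]),(Q.mean(0)-t)@m)
    d=Q[1]-Q[0];print(np.degrees(np.arctan2(d[1],d[0])))
```

```text
[[521.7 135.6  52. ]
 [565.9 143.7  52. ]
 [578.1  79.9  52. ]
 [533.2  71.7  52. ]]
pocket [549.72072006 107.71302519  52.        ] [64.90550386 44.98443368 64.90916497 45.5967007 ]
10.372333708911647
10.36931859210685
100.22016291999451
100.76062702732833
[561.33104689  38.39578574 200.12029876] jaw 10.35973621734537 [ 3.98200564e-04  1.23310308e-05 -9.99999921e-01]
-5 37.49892541378888 [29.66077302 -0.29561676  4.99811979]
10.367008560075492
-7 38.00545895071447 [29.15826359 -0.29912557  6.99814846]
10.36700856007548
-9 38.51199248764006 [28.65575416 -0.30263438  8.99817712]
10.367008560075512
```

Call:
carry_out --targets '[[[0,0,0],[-6,35,0],30],[[0,0,0],[-11.4,69.6,0],30],[[0,0,0],[-11.4,69.6,-40],30],[[0,0,0],[-11.4,69.6,-75],30],[[0,0,0],[-11.4,69.6,-95],30],[[0,0,0],[-11.4,69.6,-106],30],[[0,0,0],[-11.4,69.6,-106],30],[[0,0,0],[-11.4,69.6,-106],30],[[0,0,0],[-11.4,69.6,-106],30]]'

```text
t: 8.65
ee_pos: [551.1, 107.6, 95.3]
orientation: [2.012, 2.411, 0.003]
ft_force: [0.3, -1.2, -2.1]
width: 39.5
```

Run:
```python
from h import *
im=vision.get_image('wrist')
save(cv2.resize(im[60:290,120:400],None,fx=2.8,fy=2.5,interpolation=cv2.INTER_CUBIC),'w5')
o=monitor.get_obs();print(o['t'],o['ee_pos'],o['ft_force'],o['width'])
```

```text
8.7 [551.18761821 107.59905693  95.47738244] [ 0.40334234  0.16909234 -2.33039937] 39.41823472893861
```

View pics/w5.png

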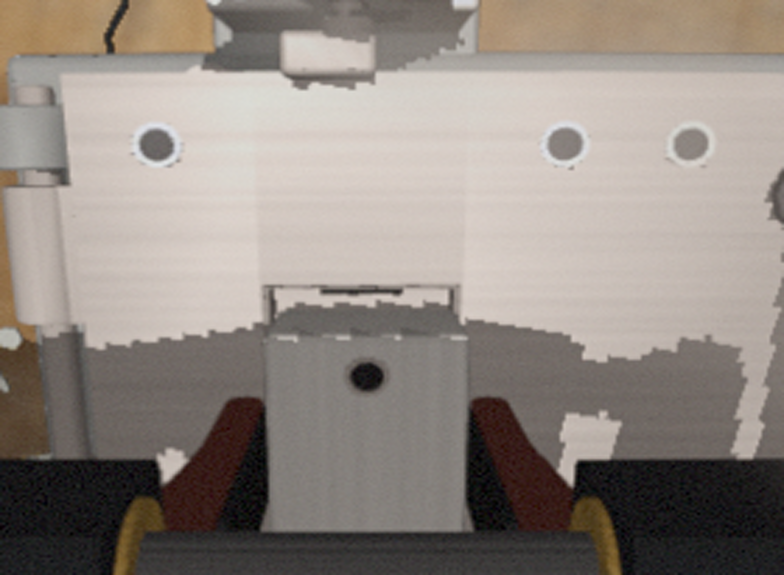

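Run:
```python
from h import *
im=vision.get_image('wrist')
save(cv2.resize(im[165:205,205:295],None,fx=8.8,fy=8.8,interpolation=cv2.INTER_NEAREST),'w5b')
```

```text
(no output)
```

View pics/w5b.png

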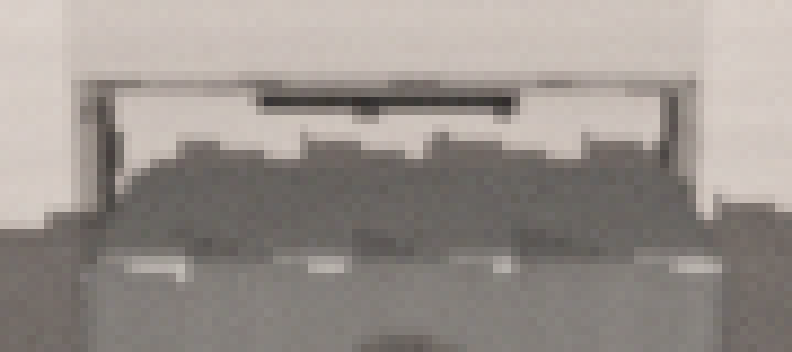

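Run:
```python
from h import *
from scipy.spatial.transform import Rotation as Ro
f=lambda a,b,z:pix2z('wrist',(205+a/8.8-.5,165+b/8.8-.5),z)
o=monitor.get_obs();m=Ro.from_rotvec(o['orientation']).as_matrix();t=np.array(o['ee_pos']);print(t,o['ft_force'])
A=(f(80,82,52)-t)@m;B=(f(694,82,52)-t)@m
print('pocket +y edge',A,B,(A+B)/2)
for dz in(-5,-7,-9):
    A=(f(85,258,t[2]+dz)-t)@m;B=(f(719,258,t[2]+dz)-t)@m
    print('block',A,B,(A+B)/2)
```

```text
[551.08089516 107.6034602   95.47055225] [ 0.25028474  0.25288676 -1.4826491 ]
pocket +y edge [ 33.0664701  -24.02525466  43.3998165 ] [33.0498446  20.99976002 43.53196867] [33.05815735 -1.51274732 43.46589259]
block [ 29.4670488  -19.10312469   4.94358968] [29.44774111 18.43679837  5.05377256] [29.45739495 -0.33316316  4.99868112]
block [ 28.96231886 -19.36087638   6.94284799] [28.94275042 18.68603344  7.05451891] [28.95253464 -0.33742147  6.99868345]
block [ 28.45758892 -19.61862808   8.9421063 ] [28.43775972 18.93526851  9.05526526] [28.44767432 -0.34167979  8.99868578]
```

Call:
carry_out --targets '[[[0,0,0],[-1.3,0.5,0],30],[[0,0,0],[-1.3,0.5,0],30],[[0,0,0],[-1.3,0.5,-3],30],[[0,0,0],[-1.3,0.5,-5],30],[[0,0,0],[-1.3,0.5,-7],30],[[0,0,0],[-1.3,0.5,-8.5],30],[[0,0,0],[-1.3,0.5,-8.5],30],[[0,0,0],[-1.3,0.5,-8.5],30]]'

```text
t: 9.42
ee_pos: [548.4, 108.0, 85.1]
orientation: [-2.012, -2.412, 0.001]
ft_force: [-0.3, -0.4, -1.7]
width: 39.8
```

Run:
```python
from h import *
im=vision.get_image('wrist')
save(cv2.resize(im[165:205,205:295],None,fx=8.8,fy=8.8,interpolation=cv2.INTER_NEAREST),'w6b')
o=monitor.get_obs();print(o['t'],o['ee_pos'],o['ft_force'],o['moment'])
```

```text
9.4667 [548.48665376 108.01723307  85.22748364] [ 0.37827532 -0.66049081 -1.73352438] [-0.04762847 -0.11883788  0.00820857]
```

View pics/w6b.png

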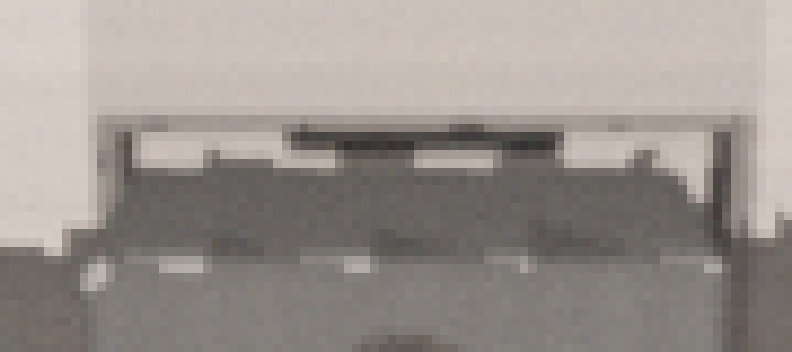

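Run:
```python
from h import *
from scipy.spatial.transform import Rotation as Ro
f=lambda a,b,z:pix2z('wrist',(205+a/8.8-.5,165+b/8.8-.5),z)
o=monitor.get_obs();m=Ro.from_rotvec(o['orientation']).as_matrix();t=np.array(o['ee_pos']);print(t,o['ft_force'])
A=(f(98,118,52)-t)@m;B=(f(750,118,52)-t)@m
print('pocket +y edge',A,B,(A+B)/2)
for dz in(-7,):
    A=(f(86,258,t[2]+dz)-t)@m;B=(f(722,258,t[2]+dz)-t)@m
    print('block',A,B,(A+B)/2)
```

```text
[548.48665376 108.01723307  85.22748364] [ 0.37827532 -0.66049081 -1.73352438]
pocket +y edge [ 32.39515415 -21.54558136  33.23532239] [32.40859827 23.79398688 33.21851794] [32.40187621  1.12420276 33.22692017]
block [ 28.97474896 -19.31332589   7.00702534] [28.98678346 18.8480186   6.99288139] [28.98076621 -0.23265365  6.99995337]
```

Call:
carry_out --targets '[[[0,0,0],[1.2,0.3,0],30],[[0,0,0],[1.2,0.3,0],30],[[0,0,0],[1.2,0.3,0],30],[[0,0,0],[1.2,0.3,0],30]]'

```text
t: 9.8
ee_pos: [549.8, 108.3, 85.4]
orientation: [2.013, 2.412, -0.0]
ft_force: [0.2, -0.0, -1.3]
width: 40.0
```

Run:
```python
from h import *
im=vision.get_image('wrist')
save(cv2.resize(im[165:205,205:295],None,fx=8.8,fy=8.8,interpolation=cv2.INTER_NEAREST),'w7b')
o=monitor.get_obs();print(o['t'],o['ee_pos'],o['ft_force'],o['moment'])
```

```text
9.85 [549.77748151 108.34941434  85.43366105] [ 0.32326717  0.21761463 -1.61152796] [-0.03544668 -0.15620755 -0.00058063]
```

View pics/w7b.png

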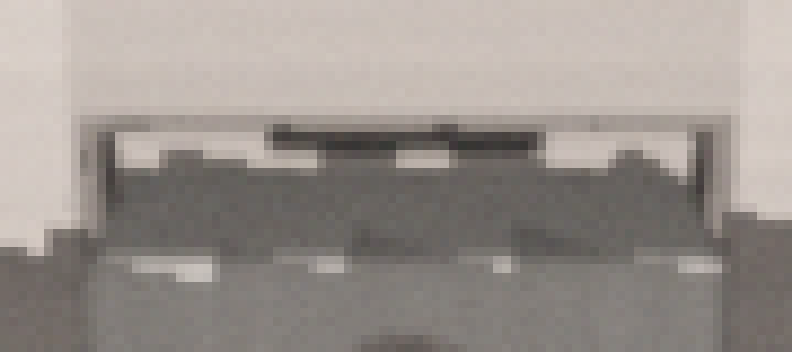

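Centred. Now I descend in small steps and watch the force.

Call:
carry_out --targets '[[[0,0,0],[0,0,-1],30],[[0,0,0],[0,0,-2],30],[[0,0,0],[0,0,-3],30],[[0,0,0],[0,0,-4],30],[[0,0,0],[0,0,-4],30]]'

```text
t: 10.27
ee_pos: [549.6, 108.3, 81.1]
orientation: [-2.012, -2.412, 0.0]
ft_force: [-0.6, -0.2, -1.9]
width: 39.7
```

Call:
carry_out --targets '[[[0,0,0],[0,0,-1],30],[[0,0,0],[0,0,-2],30],[[0,0,0],[0,0,-3],30],[[0,0,0],[0,0,-4],30],[[0,0,0],[0,0,-4],30]]'

```text
t: 10.68
ee_pos: [550.1, 108.0, 77.3]
orientation: [2.012, 2.412, 0.0]
ft_force: [1.8, -3.7, -0.5]
width: 40.0
```

Call:
carry_out --targets '[[[0,0,0],[0,0,-1],30],[[0,0,0],[0,0,-2],30],[[0,0,0],[0,0,-3],30],[[0,0,0],[0,0,-3],30],[[0,0,0],[0,0,-3],30]]'

```text
t: 11.1
ee_pos: [550.0, 108.1, 75.7]
orientation: [2.012, 2.412, 0.0]
ft_force: [-3.0, -5.8, 14.1]
width: 39.6
```

Run:
```python
from h import *
im=vision.get_image('wrist')
save(cv2.resize(im[150:290,190:310],None,fx=5,fy=4,interpolation=cv2.INTER_NEAREST),'w8')
o=monitor.get_obs();print(o['t'],o['ee_pos'],o['ft_force'],o['moment'])
```

```text
11.15 [550.00741509 108.07801184  75.66244413] [-3.75999331 -5.01295386 14.09434035] [-0.92494514  0.44293117  0.0236173 ]
```

View pics/w8.png

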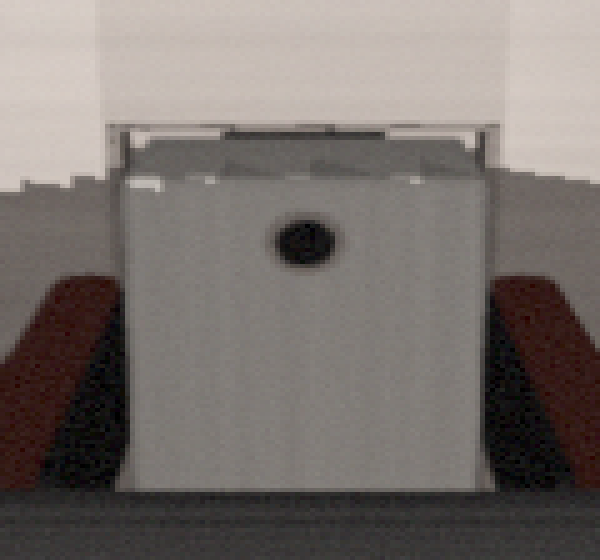

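Call:
carry_out --targets '[[[0,0,0],[0,0,-1],30],[[0,0,0],[0,0,-2],30],[[0,0,0],[0,0,-2],30],[[0,0,0],[0,0,-2],30]]'

```text
t: 11.48
ee_pos: [550.0, 108.1, 75.4]
orientation: [2.012, 2.412, 0.0]
ft_force: [-9.7, -6.2, 33.6]
width: 39.7
```

Run:
```python
from h import *
im=vision.get_image('wrist')
save(cv2.resize(im[150:290,190:310],None,fx=5,fy=4,interpolation=cv2.INTER_NEAREST),'w9')
o=monitor.get_obs();print(o['t'],o['ee_pos'],o['ft_force'],o['moment'])
```

```text
11.5333 [550.00303256 108.14303811  75.430924  ] [-8.12471961 -4.69249716 32.65548623] [-1.11082826  1.60283394  0.0580235 ]
```

View pics/w9.png

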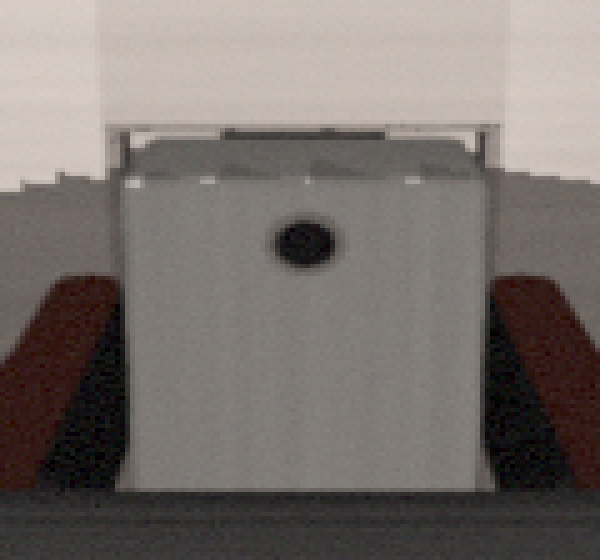

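Call:
carry_out --targets '[[[0,0,0],[0,0,1],30],[[0,0,0],[0,0,1.5],30],[[0,0,0],[0,0,1.5],60],[[0,0,0],[0,0,1.5],60],[[0,0,0],[0,0,1.5],60],[[0,0,0],[0,0,1.5],60],[[0,0,0],[0,0,1.5],60]]'

```text
t: 12.12
ee_pos: [549.5, 108.5, 73.5]
orientation: [-2.012, -2.412, 0.001]
ft_force: [-0.5, -0.1, 0.3]
width: 59.9
```

Call:
carry_out --targets '[[[0,0,0],[0,0,20],60],[[0,0,0],[0,0,50],60],[[0,0,0],[0,0,85],60],[[0,0,0],[7,-35,115],60],[[0,0,0],[12,-65,125],60],[[0,0,0],[12,-65,125],60],[[0,0,0],[12,-65,125],60]]'

```text
t: 12.7
ee_pos: [562.4, 42.2, 199.7]
orientation: [2.015, 2.408, 0.002]
ft_force: [-0.4, 0.6, -0.2]
width: 59.8
```

Run:
```python
from h import *
im=vision.get_image('wrist');save(im,'w10')
save(cv2.resize(im[60:165,200:300],None,fx=6,fy=5.5,interpolation=cv2.INTER_NEAREST),'w10b')
o=monitor.get_obs();print(o['t'],o['ee_pos'],o['ft_force'],o['moment'])
for q in ['block','nest','grip','index_line','pointer']:
    print(q,[(round(a['confidence'],2),toworld('wrist',a['point']).round(1).tolist()) for a in place_of(q,'wrist')[:3]])
im=vision.get_image('scene');save(cv2.resize(im[100:240,200:400],None,fx=4,fy=4,interpolation=cv2.INTER_CUBIC),'s10')
```

```text
12.75 [561.47961833  43.08935329 198.61098664] [-0.30447967 -0.35111097 -0.20960837] [ 0.05103046 -0.06009868 -0.04977617]
block [(0.84, [551.7, 107.1, 37.7]), (0.61, [478.6, 93.1, 41.2])]
nest []
grip [(0.85, [652.3, 129.6, 87.5])]
index_line []
pointer [(0.82, [537.8, 200.8, 59.3])]
```

View pics/w10.png

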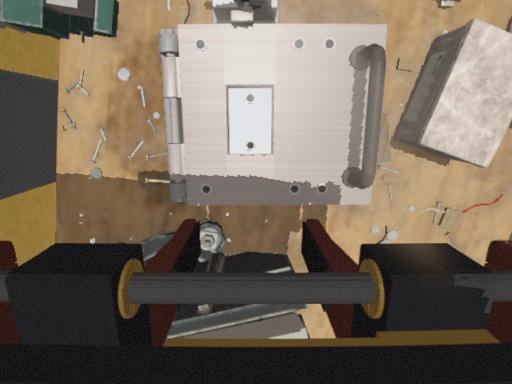

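View pics/w10b.png

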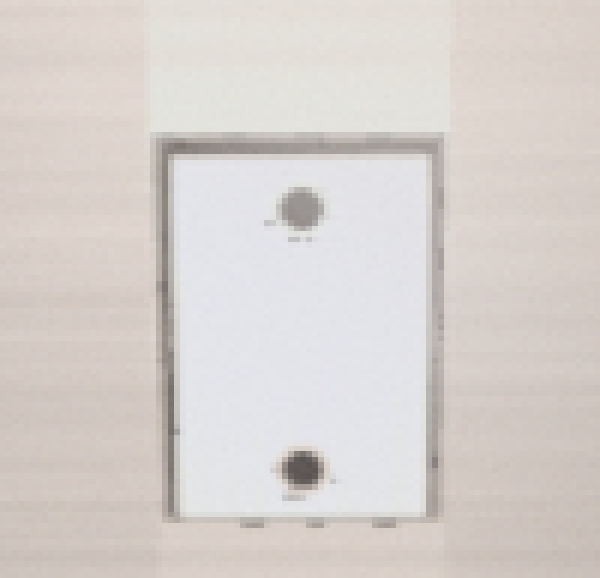

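View pics/s10.png

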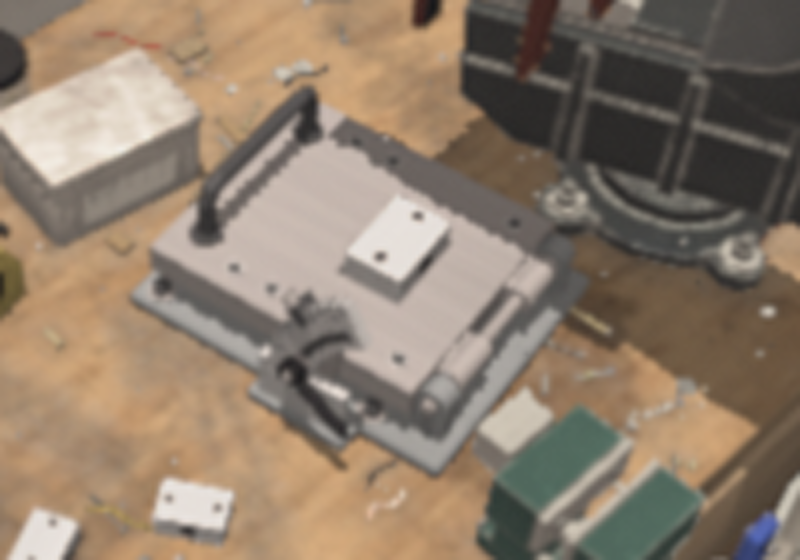

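Run:
```python
from h import *
f=lambda a,b,z:pix2z('wrist',(200+a/6-.5,60+b/5.5-.5),z)
def meas(c,z):
    P=np.array([f(a,b,z) for a,b in c]);return np.linalg.norm(P-np.roll(P,1,0),axis=1).round(2),P.mean(0).round(1)
B=[(172,153),(430,153),(430,519),(177,519)]
for z in (62,66,68,70,74,80): print(z,meas(B,z))
print('pocket',meas([(155,134),(443,134),(440,521),(163,521)],52))
# wrist camera: find +y vs -y bottom edge: gap front edges
```

```text
62 (array([60.02, 38.81, 60.01, 40.03]), array([548.3, 108.4,  62. ]))
66 (array([59.16, 38.25, 59.15, 39.46]), array([548.3, 108.5,  66. ]))
68 (array([58.73, 37.98, 58.72, 39.17]), array([548.3, 108.5,  68. ]))
70 (array([58.3 , 37.7 , 58.29, 38.89]), array([548.3, 108.5,  70. ]))
74 (array([57.44, 37.14, 57.43, 38.31]), array([548.3, 108.5,  74. ]))
80 (array([56.15, 36.31, 56.14, 37.45]), array([548.4, 108.5,  80. ]))
pocket (array([65.6 , 44.77, 65.58, 45.42]), array([547.7, 109.7,  52. ]))
```

I'll close the fingers and press on the block's top. That gives a direct height check and a final seating push.

Call:
carry_out --targets '[[[0,0,0],[-6,32,0],2],[[0,0,0],[-12,64,0],2],[[0,0,0],[-12,64,-30],2],[[0,0,0],[-12,64,-60],2],[[0,0,0],[-12,64,-90],2],[[0,0,0],[-12,64,-104],2],[[0,0,0],[-12,64,-106],2],[[0,0,0],[-12,64,-108],2],[[0,0,0],[-12,64,-110],2],[[0,0,0],[-12,64,-110],2]]'

```text
t: 13.88
ee_pos: [550.5, 107.6, 89.7]
orientation: [2.012, 2.412, 0.002]
ft_force: [0.3, -0.3, 0.3]
width: 2.3
```

Call:
carry_out --targets '[[[0,0,0],[0,0,-1],2],[[0,0,0],[0,0,-2],2],[[0,0,0],[0,0,-3],2],[[0,0,0],[0,0,-3],2]]'

```text
t: 14.22
ee_pos: [550.3, 107.4, 87.0]
orientation: [2.012, 2.411, 0.002]
ft_force: [-1.5, 0.2, 6.9]
width: 1.9
```

Contact at TCP z 87.0 puts the top at 68.0, which is exactly the home height. One firmer press, then to the handle.

Call:
carry_out --targets '[[[0,0,0],[0,0,-1],2],[[0,0,0],[0,0,-2],2],[[0,0,0],[0,0,-2],2],[[0,0,0],[0,0,5],2],[[0,0,0],[0,0,40],30],[[0,0,0],[0,0,75],40],[[0,0,0],[30,5,90],50],[[0,0,0],[50,-30,90],50],[[0,0,0],[70,-50,90],50],[[0,0,0],[90,-50,90],50]]'

```text
t: 15.05
ee_pos: [640.9, 54.2, 177.1]
orientation: [2.014, 2.409, 0.001]
ft_force: [0.2, 1.1, -0.6]
width: 38.2
```

Run:
```python
from h import *
vision.get_image('wrist');vision.get_image('wrist')
im=vision.get_image('wrist');save(im,'w11')
o=monitor.get_obs();print(o['t'],o['ee_pos'],o['ft_force'],o['moment'])
for q in ['grip','index_line','pointer']:
    print(q,[(round(a['confidence'],2),toworld('wrist',a['point']).round(1).tolist()) for a in place_of(q,'wrist')[:3]])
```

```text
15.2 [640.44482982  56.86007324 175.95077115] [-0.07162898  0.44389717  0.73930075] [-0.01605097 -0.02709225 -0.03087126]
grip [(0.81, [651.7, 128.9, 87.7])]
index_line []
pointer []
```

View pics/w11.png

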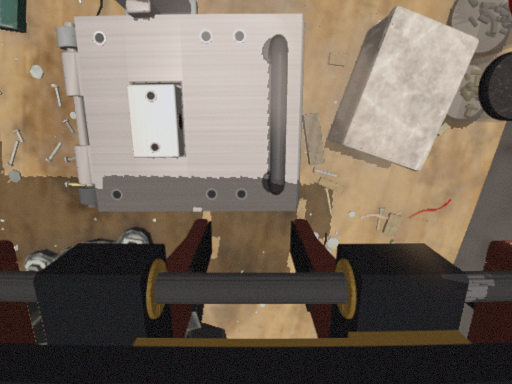

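Call:
carry_out --targets '[[[0,0,0],[-35,2,0],50],[[6,1.1,0],[-70,3,-10],50],[[12,2.2,0],[-90,3,-20],50],[[18,3.3,0],[-90,3,-40],50],[[24.6,4.5,0],[-90,3,-55],50],[[24.6,4.5,0],[-90,3,-55],50],[[24.6,4.5,0],[-90,3,-55],50]]'

```text
t: 15.93
ee_pos: [548.4, 59.6, 119.8]
orientation: [-1.783, -2.131, -0.39]
ft_force: [0.3, 0.1, -0.9]
width: 49.8
```

Run:
```python
from h import *
vision.get_image('wrist');vision.get_image('wrist')
im=vision.get_image('wrist');save(im,'w12')
o=monitor.get_obs();print(o['t'],o['ee_pos'],o['ft_force'])
for q in ['index_line','pointer','hinge_line']:
    print(q,[(round(a['confidence'],2),toworld('wrist',a['point']).round(1).tolist()) for a in place_of(q,'wrist')[:3]])
save(cv2.resize(im[0:130,160:340],None,fx=4.4,fy=4.4,interpolation=cv2.INTER_CUBIC),'w12b')
```

```text
16.0833 [549.94818223  61.05924697 121.89371861] [1.36592017 0.27707783 0.15058562]
index_line [(0.68, [531.3, 201.9, 95.2])]
pointer [(0.78, [543.1, 199.3, 60.3])]
hinge_line [(0.62, [479.1, 95.2, 42.4])]
```

View pics/w12.png

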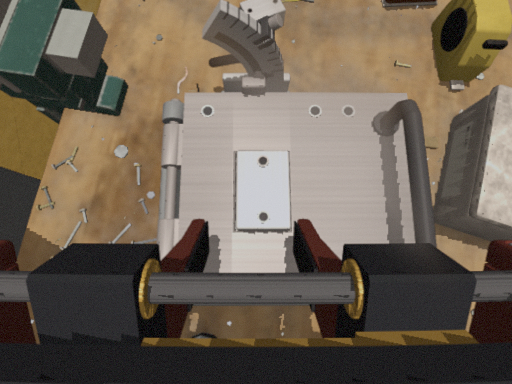

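View pics/w12b.png

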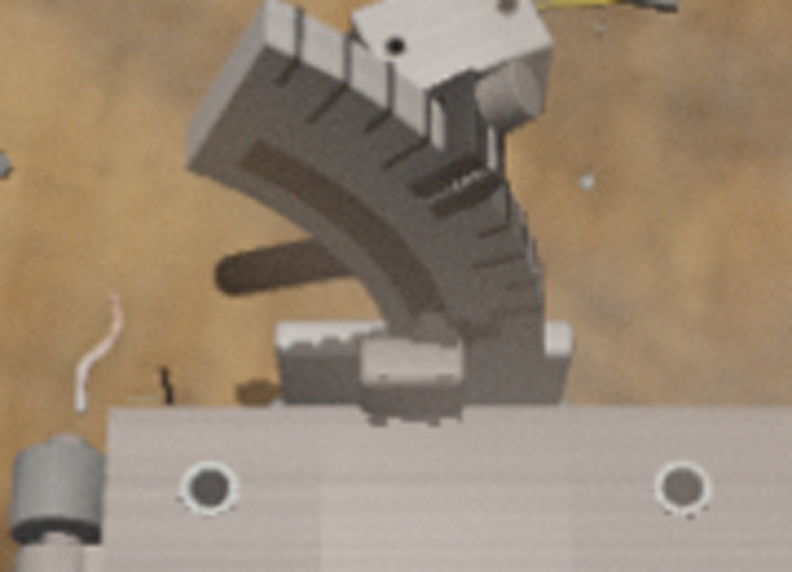

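Run:
```python
from h import *
K,d,R,t=cam('wrist');C=-R.T@t
a=np.radians(10.37);tx=np.array([np.cos(a),np.sin(a),0]);ty=np.array([-np.sin(a),np.cos(a),0])
H=np.array([549.7,107.7,42])-75*tx
for (u,v) in [(435,206),(457,194),(483,181)]:
    x=cv2.undistortPoints(np.array([[(160+u/4.4-.5,v/4.4-.5)]],float),K,d)[0,0]
    r=R.T@np.array([x[0],x[1],1])
    for c in (92,95,98,101):
        s=(c-(C-H)@ty)/(r@ty);P=C+s*r-H
        X,Z=P@tx,P[2];print((u,v),c,round(X,1),round(Z,1),'r',round(np.hypot(X,Z),1),'ang',round(np.arctan2(Z,X),3),round(np.arctan2(Z,X)-np.arctan2(18,85.1),3))
```

```text
(435, 206) 92 72.1 59.6 r 93.6 ang 0.691 0.482
(435, 206) 95 72.2 55.7 r 91.2 ang 0.657 0.448
(435, 206) 98 72.4 51.8 r 89.0 ang 0.621 0.413
(435, 206) 101 72.5 47.9 r 86.9 ang 0.584 0.376
(457, 194) 92 75.5 62.4 r 97.9 ang 0.691 0.482
(457, 194) 95 75.7 58.5 r 95.7 ang 0.659 0.45
(457, 194) 98 75.8 54.7 r 93.5 ang 0.625 0.417
(457, 194) 101 76.0 50.9 r 91.5 ang 0.59 0.381
(483, 181) 92 79.3 65.3 r 102.7 ang 0.689 0.48
(483, 181) 95 79.6 61.5 r 100.6 ang 0.658 0.45
(483, 181) 98 79.9 57.8 r 98.6 ang 0.626 0.418
(483, 181) 101 80.1 54.0 r 96.6 ang 0.593 0.385
```

Call:
carry_out --targets '[[[-6,-1.1,0],[0,0,25],50],[[-12,-2.2,0],[0,0,55],50],[[-18,-3.3,0],[20,15,59],50],[[-24.6,-4.5,0],[45,30,59],50],[[-24.6,-4.5,0],[75,50,59],50],[[-24.6,-4.5,0],[101.5,66.5,59],50],[[-24.6,-4.5,0],[101.5,66.5,45],50],[[-24.6,-4.5,0],[101.5,66.5,45],50],[[-24.6,-4.5,0],[101.5,66.5,45],50]]'

```text
t: 16.98
ee_pos: [649.6, 126.9, 164.9]
orientation: [-2.011, -2.412, 0.004]
ft_force: [-0.6, 0.7, 0.2]
width: 50.2
```

Run:
```python
from h import *
from scipy.spatial.transform import Rotation as Ro
im=vision.get_image('wrist');save(im,'w13')
o=monitor.get_obs();m=Ro.from_rotvec(o['orientation']).as_matrix();t=np.array(o['ee_pos']);print(o['t'],t,m.round(3).tolist())
for q in ['grip']:
    print(q,[(round(a['confidence'],2),toworld('wrist',a['point']).round(1).tolist()) for a in place_of(q,'wrist')[:3]])
```

```text
17.0333 [649.77273165 126.48257407 165.46912722] [[-0.179, 0.984, -0.002], [0.984, 0.179, -0.001], [-0.0, -0.002, -1.0]]
grip [(0.64, [654.5, 124.7, 92.8])]
```

View pics/w13.png

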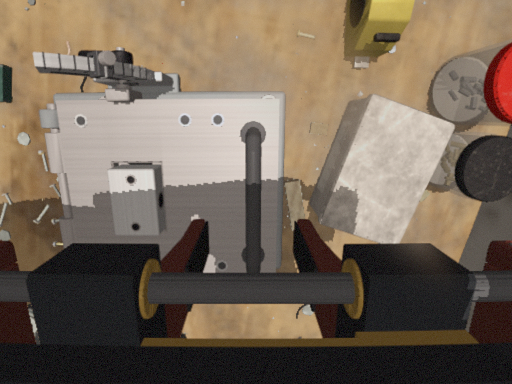

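The bar at column 253 sits midway between the fingers. Descend and close.

Call:
carry_out --targets '[[[0,0,0],[0,0,-30],50],[[0,0,0],[0,0,-55],50],[[0,0,0],[0,0,-73],50],[[0,0,0],[0,0,-73],50],[[0,0,0],[0,0,-73],30],[[0,0,0],[0,0,-73],5],[[0,0,0],[0,0,-73],5],[[0,0,0],[0,0,-73],5],[[0,0,0],[0,0,-73],5],[[0,0,0],[0,0,-73],5]]'

```text
t: 17.92
ee_pos: [651.6, 126.9, 93.7]
orientation: [2.012, 2.412, 0.001]
ft_force: [0.3, -0.2, -0.1]
width: 13.3
```

Run:
```python
from h import *
im=vision.get_image('wrist');save(im,'w14')
o=monitor.get_obs();print(o['t'],o['ee_pos'],o['ft_force'],o['width'])
# arc rows, start angle
a=np.radians(10.37);tx=np.array([np.cos(a),np.sin(a),0]);ty=np.array([-np.sin(a),np.cos(a),0])
g=lambda th:(178*np.cos(th)-50*np.sin(th),178*np.sin(th)+50*np.cos(th))
x0,z0=g(0)
for th in [.02,.06,.11,.16,.21,.26,.31,.36,.40,.43]:
    x,z=g(th);s=(x-x0)*tx+np.array([0,0,z-z0]);r=-np.degrees(th)*ty
    print([r.round(1).tolist(),s.round(1).tolist(),5],end=', ')
```

```text
17.9667 [651.14102256 126.86333622  93.58868754] [ 0.31017911 -1.05927269  3.79944362] 11.29591870809887
[[0.2, -1.1, -0.0], [-1.0, -0.2, 3.5], 5], [[0.6, -3.4, -0.0], [-3.3, -0.6, 10.6], 5], [[1.1, -6.2, -0.0], [-6.5, -1.2, 19.2], 5], [[1.7, -9.0, -0.0], [-10.1, -1.8, 27.7], 5], [[2.2, -11.8, -0.0], [-14.1, -2.6, 36.0], 5], [[2.7, -14.7, -0.0], [-18.5, -3.4, 44.1], 5], [[3.2, -17.5, -0.0], [-23.3, -4.3, 51.9], 5], [[3.7, -20.3, -0.0], [-28.5, -5.2, 59.5], 5], [[4.1, -22.5, -0.0], [-33.0, -6.0, 65.4], 5], [[4.4, -24.2, -0.0], [-36.4, -6.7, 69.7], 5],
```

View pics/w14.png

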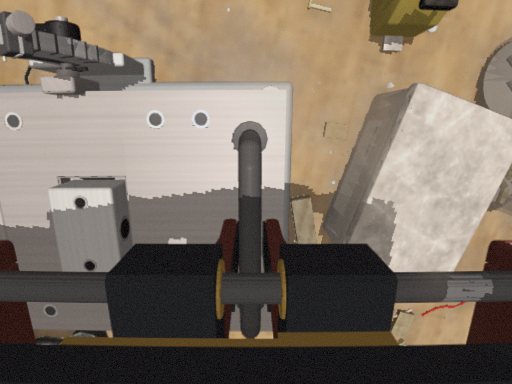

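Call:
carry_out --targets '[[[0,0,0],[0,0,0],5],[[0,0,0],[0,0,0],5],[[0.2,-1.1,0],[-1.0,-0.2,3.5],5],[[0.4,-2.2,0],[-2.1,-0.4,7.0],5],[[0.6,-3.4,0],[-3.3,-0.6,10.6],5],[[0.8,-4.8,0],[-4.9,-0.9,14.9],5],[[1.1,-6.2,0],[-6.5,-1.2,19.2],5],[[1.4,-7.6,0],[-8.3,-1.5,23.5],5],[[1.7,-9.0,0],[-10.1,-1.8,27.7],5],[[1.7,-9.0,0],[-10.1,-1.8,27.7],5]]'

```text
t: 18.8
ee_pos: [640.7, 124.9, 121.5]
orientation: [1.942, 2.328, 0.191]
ft_force: [2.3, 0.3, -3.9]
width: 11.4
```

Run:
```python
from h import *
im=vision.get_image('wrist');save(im,'w15')
o=monitor.get_obs();print(o['t'],o['ee_pos'],o['ft_force'],o['width'],o['moment'])
a=np.radians(10.37);tx=np.array([np.cos(a),np.sin(a),0]);ty=np.array([-np.sin(a),np.cos(a),0])
g=lambda th:(178*np.cos(th)-50*np.sin(th),178*np.sin(th)+50*np.cos(th))
x0,z0=g(.16)
for th in [.19,.22,.25,.28,.31,.34,.37,.40]:
    x,z=g(th);s=(x-x0)*tx+np.array([0,0,z-z0]);r=-np.degrees(th-.16)*ty
    print([r.round(1).tolist(),s.round(1).tolist(),5],end=', ')
```

```text
18.85 [640.90219884 124.930592   121.22653451] [ 1.46937866 -0.25587182 -4.84327457] 11.020395694146291 [-0.12758313 -0.24310947 -0.04212849]
[[0.3, -1.7, -0.0], [-2.4, -0.4, 5.0], 5], [[0.6, -3.4, -0.0], [-4.9, -0.9, 9.9], 5], [[0.9, -5.1, -0.0], [-7.5, -1.4, 14.8], 5], [[1.2, -6.8, -0.0], [-10.3, -1.9, 19.5], 5], [[1.5, -8.5, -0.0], [-13.3, -2.4, 24.2], 5], [[1.9, -10.1, -0.0], [-16.4, -3.0, 28.8], 5], [[2.2, -11.8, -0.0], [-19.6, -3.6, 33.3], 5], [[2.5, -13.5, -0.0], [-22.9, -4.2, 37.6], 5],
```

View pics/w15.png

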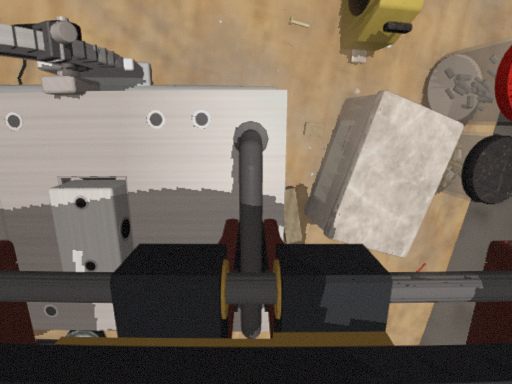

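The table is moving with the tool at about 5 N. Next I go to about 0.40.

Call:
carry_out --targets '[[[0.3,-1.7,0],[-2.4,-0.4,5.0],5],[[0.6,-3.4,0],[-4.9,-0.9,9.9],5],[[0.9,-5.1,0],[-7.5,-1.4,14.8],5],[[1.2,-6.8,0],[-10.3,-1.9,19.5],5],[[1.5,-8.5,0],[-13.3,-2.4,24.2],5],[[1.9,-10.1,0],[-16.4,-3.0,28.8],5],[[2.2,-11.8,0],[-19.6,-3.6,33.3],5],[[2.5,-13.5,0],[-22.9,-4.2,37.6],5],[[2.5,-13.5,0],[-22.9,-4.2,37.6],5]]'

```text
t: 19.6
ee_pos: [617.7, 120.7, 158.6]
orientation: [1.827, 2.19, 0.446]
ft_force: [2.1, 1.2, -3.1]
width: 11.0
```

Run:
```python
from h import *
im=vision.get_image('wrist');save(im,'w16');save(cv2.resize(im[0:110,0:180],None,fx=4.4,fy=4.4,interpolation=cv2.INTER_CUBIC),'w16b')
im=vision.get_image('scene');save(cv2.resize(im[100:240,200:400],None,fx=4,fy=4,interpolation=cv2.INTER_CUBIC),'s16')
o=monitor.get_obs();print(o['t'],o['ee_pos'],o['ft_force'],o['width'],o['moment'])
```

```text
19.7 [618.1552159  120.75675387 158.1578157 ] [ 1.42468643 -0.75892622 -3.7186511 ] 11.29784078547744 [-0.23182505  0.11349695 -0.09722211]
```

View pics/w16.png

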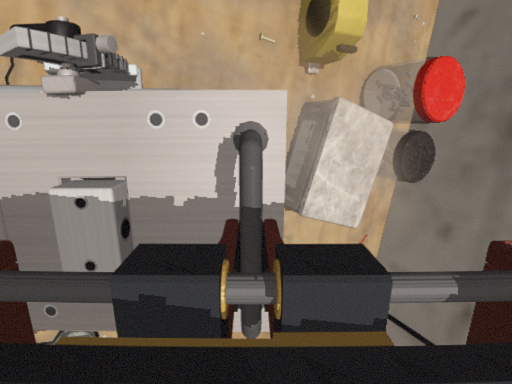

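View pics/w16b.png

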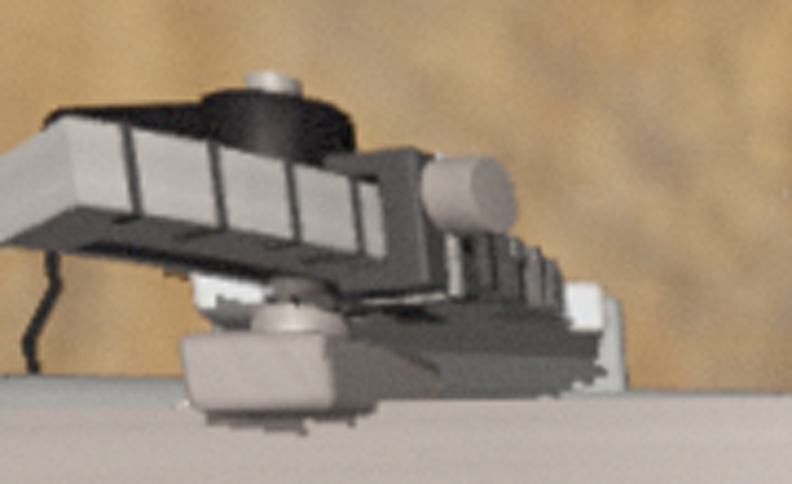

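View pics/s16.png

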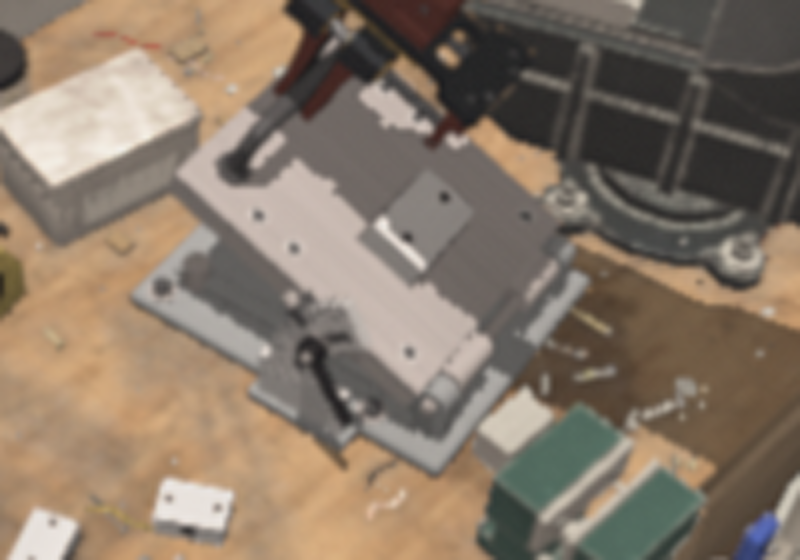

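Run:
```python
from h import *
from scipy.spatial.transform import Rotation as Ro
im=vision.get_image('wrist')
a=np.radians(10.37);tx=np.array([np.cos(a),np.sin(a),0]);ty=np.array([-np.sin(a),np.cos(a),0]);ez=np.array([0,0,1.])
H=np.array([549.7,107.7,42])-75*tx
S=6;big=cv2.resize(im[0:100,0:133],None,fx=S,fy=S,interpolation=cv2.INTER_CUBIC)
def W(r,ang,y): return H+r*np.cos(ang)*tx+r*np.sin(ang)*ez+y*ty
def L(P,Q,col):
    p=proj('wrist',[P,Q]);p=((p+.5)*S).round().astype(int);cv2.line(big,tuple(map(int,p[0])),tuple(map(int,p[1])),col,1)
off=np.arctan2(18,85.1)
for i,ix in enumerate([.38,.42,.46]):
    col=[(255,0,0),(0,255,0),(0,0,255)][i]
    L(W(95,ix+off,98),W(95,ix+off,110),col); L(W(82,ix+off,98),W(95,ix+off,98),col)
# rim circles
for y,col in((98,(255,255,0)),(110,(255,0,255))):
    for k in np.arange(0.3,1.4,.05): L(W(95,k,y),W(95,k+.05,y),col)
save(big,'w17')
o=monitor.get_obs();P=np.array(o['ee_pos'])-H;print('grip x,y,z',P@tx,P@ty,P[2],'theta',np.arctan2(P[2],P@tx)-np.arctan2(50,178),np.hypot(P[2],P@tx))
m=Ro.from_rotvec(o['orientation']).as_matrix();print(np.arctan2(m[:,2]@tx,-m[2,2]))
for q in ['index_line','pointer']:
  for n in ['wrist','top','scene']:
    if n!='wrist':vision.get_image(n)
    else: vision.get_image(n)
    for r in place_of(q,n)[:2]:
        p=toworld(n,r['point'])-H;print(q,n,round(r['confidence'],2),[round(float(v),1) for v in (p@tx,p@ty,p[2])],'ang',np.round(np.arctan2(p[2],p@tx)-off,3))
```

```text
grip x,y,z 144.82085372690483 0.5307478604518573 115.9552646180812 theta 0.4013138379313148 185.5227831476199
0.39793377503327293
index_line wrist 0.55 [74.1, 96.5, 52.2] ang 0.406
index_line wrist 0.44 [75.0, -2.8, 24.7] ang 0.11
index_line top 0.54 [72.4, 97.7, 51.7] ang 0.412
index_line top 0.51 [-1.9, 0.4, -0.7] ang -2.988
index_line scene 0.39 [72.7, 96.2, 51.8] ang 0.411
pointer wrist 0.89 [68.2, 91.8, 46.5] ang 0.389
pointer top 0.98 [71.3, 93.0, 49.9] ang 0.402
pointer top 0.18 [68.4, 2.5, 26.0] ang 0.155
pointer scene 0.87 [73.3, 99.9, 50.6] ang 0.396
```

View pics/w17.png

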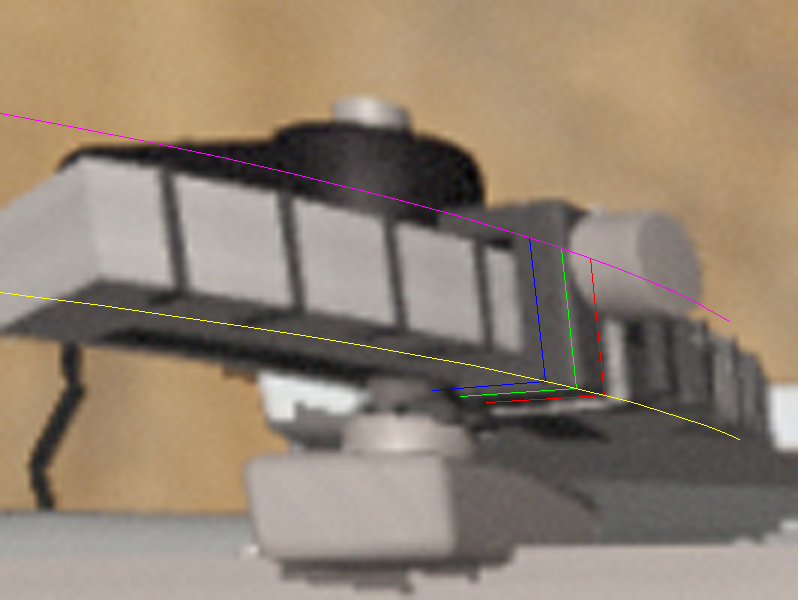

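Run:
```python
from h import *
from scipy.spatial.transform import Rotation as Ro
o=monitor.get_obs();m=Ro.from_rotvec(o['orientation']).as_matrix();t=np.array(o['ee_pos'])
K,d,R,tv=cam('wrist'); C=-R.T@tv
Rc=R@m; cp=m.T@(C-t)      # cam in tool
m2=Ro.from_rotvec([-1.783,-2.131,-.39]).as_matrix();t2=np.array([549.9,60.6,121.3])
R2=Rc@m2.T;C2=t2+m2@cp;tv2=-R2@C2
im=cv2.imread('pics/w12.png')[:,:,::-1]
a=np.radians(10.37);tx=np.array([np.cos(a),np.sin(a),0]);ty=np.array([-np.sin(a),np.cos(a),0]);ez=np.array([0,0,1.])
H=np.array([549.7,107.7,42])-75*tx
S=8;x0,y0=200,0;big=cv2.resize(im[0:70,x0:x0+95],None,fx=S,fy=S,interpolation=cv2.INTER_CUBIC).copy()
def W(r,ang,y): return H+r*np.cos(ang)*tx+r*np.sin(ang)*ez+y*ty
def L(P,Q,col):
    p=cv2.projectPoints(np.array([P,Q]),cv2.Rodrigues(R2)[0],tv2,K,d)[0].reshape(-1,2)
    p=((p+.5-[x0,y0])*S).round().astype(int);cv2.line(big,tuple(map(int,p[0])),tuple(map(int,p[1])),col,1)
off=np.arctan2(18,85.1)
for k in range(0,61,5):
    A=np.radians(k)+off;col=(255,0,0) if k%10 else (0,0,255)
    L(W(88,A,99),W(95,A,99),col);L(W(95,A,99),W(95,A,109),col)
save(big,'w18')
```

```text
(no output)
```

View pics/w18.png

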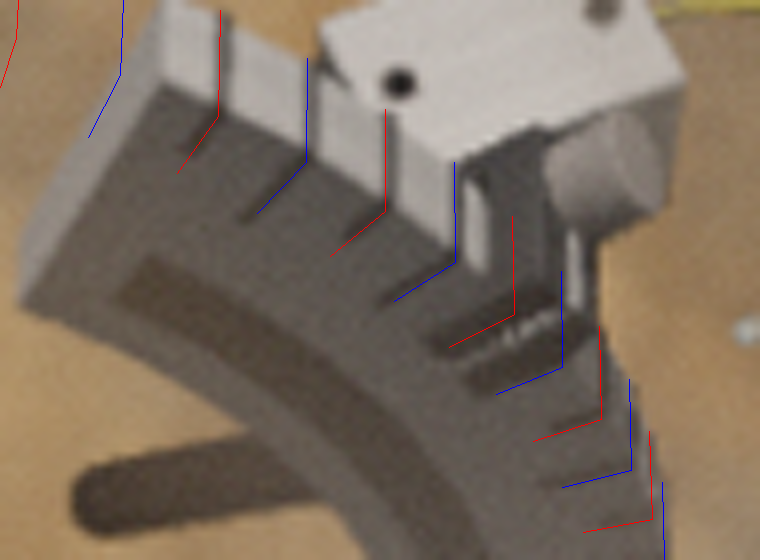

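The graduation overlay matches the 5° ticks and puts the clip line at about 24–25° (0.42–0.44 rad). The detectors say 0.41–0.43. I go from 0.40 to about 0.425.

Run:
```python
import numpy as np
a=np.radians(10.37);tx=np.array([np.cos(a),np.sin(a),0]);ty=np.array([-np.sin(a),np.cos(a),0])
g=lambda th:(178*np.cos(th)-50*np.sin(th),178*np.sin(th)+50*np.cos(th))
x0,z0=g(.40)
for th in [.413,.426]:
    x,z=g(th);print((-np.degrees(th-.40)*ty).round(1),((x-x0)*tx).round(1),round(z-z0,1))
```

```text
[ 0.1 -0.7 -0. ] [-1.5 -0.3 -0. ] 1.9
[ 0.3 -1.5 -0. ] [-3.  -0.5 -0. ] 3.7
```

Call:
carry_out --targets '[[[0.1,-0.7,0],[-1.5,-0.3,1.9],5],[[0.3,-1.5,0],[-3.1,-0.6,3.7],5],[[0.3,-1.5,0],[-3.1,-0.6,3.7],5],[[0.3,-1.5,0],[-3.1,-0.6,3.7],5],[[0.3,-1.5,0],[-3.1,-0.6,3.7],5],[[0.3,-1.5,0],[-3.1,-0.6,3.7],5]]'

```text
t: 20.85
ee_pos: [615.1, 120.2, 161.9]
orientation: [1.815, 2.175, 0.472]
ft_force: [2.5, -1.2, -3.8]
width: 11.5
```

Run:
```python
from h import *
from scipy.spatial.transform import Rotation as Ro
im=vision.get_image('wrist');save(cv2.resize(im[0:110,0:180],None,fx=4.4,fy=4.4,interpolation=cv2.INTER_CUBIC),'w19b');save(im,'w19')
a=np.radians(10.37);tx=np.array([np.cos(a),np.sin(a),0]);ty=np.array([-np.sin(a),np.cos(a),0])
H=np.array([549.7,107.7,42])-75*tx;off=np.arctan2(18,85.1)
for q in ['index_line','pointer','block']:
  for n in ['wrist','top','scene']:
    vision.get_image(n)
    for r in place_of(q,n)[:2]:
        p=toworld(n,r['point'])-H;print(q,n,round(r['confidence'],2),[round(float(v),1) for v in (p@tx,p@ty,p[2])],'ang',np.round(np.arctan2(p[2],p@tx)-off,3))
o=monitor.get_obs();P=np.array(o['ee_pos'])-H;print(o['t'],'theta',np.arctan2(P[2],P@tx)-np.arctan2(50,178),np.hypot(P[2],P@tx),P@ty)
m=Ro.from_rotvec(o['orientation']).as_matrix();print(np.arctan2(m[:,2]@tx,-m[2,2]),o['ft_force'],o['width'],np.abs(o['qvel']).max())
```

```text
index_line wrist 0.84 [72.3, 97.7, 53.2] ang 0.426
index_line top 0.51 [72.8, 97.2, 52.6] ang 0.417
index_line scene 0.43 [71.2, 99.7, 52.5] ang 0.426
pointer wrist 0.82 [69.0, 93.6, 50.6] ang 0.424
pointer top 0.69 [71.0, 91.1, 52.7] ang 0.43
pointer scene 0.94 [66.7, 96.9, 53.2] ang 0.465
pointer scene 0.16 [73.0, 98.8, 53.1] ang 0.42
block wrist 0.63 [74.8, -3.9, 26.3] ang 0.13
block top 0.55 [79.9, 201.4, -44.4] ang -0.715
block top 0.47 [127.5, 274.8, -41.6] ang -0.524
block scene 0.65 [131.1, 275.3, -41.6] ang -0.516
block scene 0.56 [77.7, 203.8, -45.9] ang -0.742
21.8 theta 0.4284383509179326 185.52083886157905 0.5279981465465245
0.4260758536382163 [ 2.20207396 -2.6868045  -4.74541474] 11.24338414659562 0.0016667669038421572
```

View pics/w19.png

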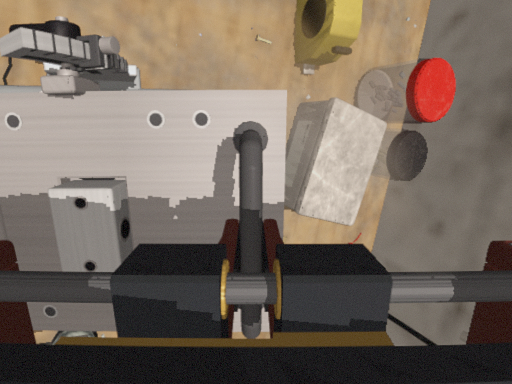

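View pics/w19b.png

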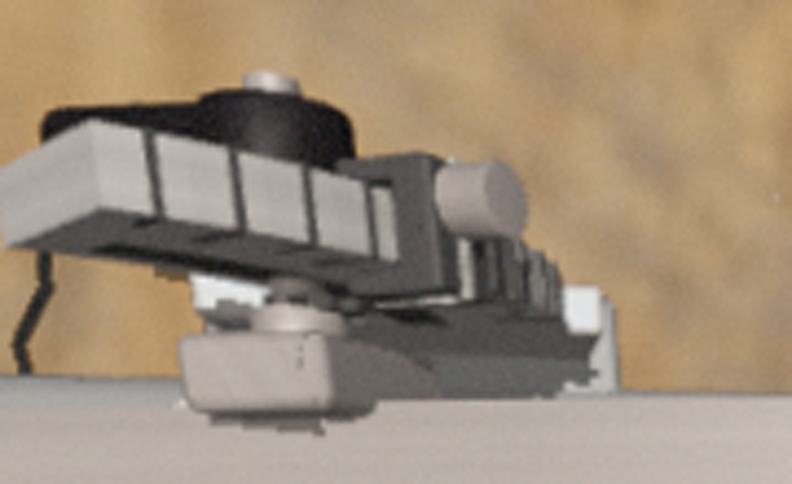

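```bash
python3 -c "
from h import *
print(order.close_job()); o=monitor.get_obs(); print(o['t'],o['ee_pos'],o['width'],o['ft_force'])"
```

```text
the job is handed in; nothing more can be done
None
the job is handed in; nothing more can be done
```

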